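# Stack the small-parts cases on their foot plate

### The job

Put the blue parts case on the black foot plate, then take the yellow case that stands on edge in the rack and stack it, right way up, on the blue one; turn each so its chamfered corners match those below and its skirt drops fully home. Let go of the stack, and leave the red case, the spray can, the bottle and the jar standing where they are.

Things in the scene. Friction and masses are not known exactly. Their poses are not given: they have to be found in the camera images.
- foot: Fixed black foot plate, 150 x 60 mm, both corners of its +x end cut by 18 mm chamfers, -x end square. Shoulder 12 mm above the bench; on it a raised top, 6 mm high, set in 6 mm from the outline all round (chamfers too), with a 40 mm wide groove at shoulder level across its middle. Origin: centre of the underside; x towards the chamfered end, z up.
- blue_case: Loose blue closed parts case, 0.17-0.35 kg, flat on the bench, top up. Outline, chamfers, raised top and groove as the foot plate; underside to shoulder 40 mm. Underside hollow 8 mm deep inside a 4 mm skirt, with a 34 mm wide full-depth web across the middle that fits the groove below. Long sides: flat 60 mm grip. Origin: centre of the underside (skirt level); x to the chamfered end, z out of the top.
- yellow_case: Loose yellow case, 0.12-0.26 kg, as the blue one (same axes, origin) but 28 mm from underside to shoulder. Starts on its long -y edge in a rack bay: y up, z (its top) level, to the rack's -y. Web and groove give a flat 28 mm grip at mid-length, from above. Stood on its -y edge and leaned over 30 degrees or more towards its underside it topples flat, top up; long sides: 60 mm grip.
- rack: Fixed grey rack with pale metal walls on the bench, base 130 x 142 x 6 mm, two bays side by side with their centres at y = +38 and -38 mm, each 42 mm wide between 4 mm walls that reach 28 mm above the bench, open at both ends and above. Cases stand in it along its x axis, on the base. Origin: centre of the underside; x along the bays, z up.
- red_case: Red case, same as the yellow one, standing in the same way in the other bay. Bystander.
- spray_can: Loose green spray can with white cap, 52 mm diameter, 168 mm tall, upright. Origin: centre of its foot. Bystander.
- oil_bottle: Loose orange bottle, 60 mm diameter, 150 mm tall, upright. Origin: centre of its foot. Bystander.
- screw_jar: Loose glass jar with steel lid, 66 mm diameter, 75 mm tall, upright. Origin: centre of its foot. Bystander.
- foot_chamfer_end (a point): Point on the lengthwise middle line at the chamfered end (x = +75 mm), 12 mm above the bench, at shoulder level of the foot plate.
- foot_square_end (a point): Point on the lengthwise middle line at the square end (x = -75 mm), 12 mm above the bench, at shoulder level of the foot plate.
- blue_case_chamfer_end (a point): Point on the lengthwise middle line at the chamfered end (x = +75 mm), on the underside (skirt) level of the blue case. Fit: the skirt drops over the raised top below with 2 mm play all round and rests on its shoulder; turned end for end it stays about 6 mm proud.
- blue_case_square_end (a point): Point on the lengthwise middle line at the square end (x = -75 mm), on the underside (skirt) level of the blue case.
- yellow_case_chamfer_end (a point): Point on the lengthwise middle line at the chamfered end (x = +75 mm), on the underside (skirt) level of the yellow case.
- yellow_case_square_end (a point): Point on the lengthwise middle line at the square end (x = -75 mm), on the underside (skirt) level of the yellow case.
- blue_case_top_chamfer_end (a point): Point on the lengthwise middle line at the chamfered end (x = +75 mm), on the shoulder level of the blue case, 40 mm above its underside.
- blue_case_top_square_end (a point): Point on the lengthwise middle line at the square end (x = -75 mm), on the shoulder level of the blue case, 40 mm above its underside.
Not all that is in view belongs to the job. There is more than one size of the yellow_case; the job needs the largest.

How it is judged:
On the way, in this order (a step that is already met when the one before it is completed fails the run):
1. the blue case is home on the foot plate and let go (distance between blue_case_chamfer_end and foot_chamfer_end below 0.005 m and distance between blue_case_square_end and foot_square_end below 0.005 m and angle between blue_case's own z axis and vertical below 0.04 rad and contact force between the fingers and blue_case below 0.1 N), for 0.2 s.
2. the yellow case is home on the blue case and let go (distance between yellow_case_chamfer_end and blue_case_top_chamfer_end below 0.005 m and distance between yellow_case_square_end and blue_case_top_square_end below 0.005 m and angle between yellow_case's own z axis and vertical below 0.04 rad and contact force between the fingers and yellow_case below 0.1 N), for 0.2 s.
At the end, for the whole second after the job is handed in: Blue case on the foot plate and yellow case on the blue case, each with both end points within 5 mm of the matching points at shoulder level below it (chamfered end over chamfered end), level within 0.04 rad, touched by no finger and at rest (below 0.02 m/s) (all of step 1 and all of step 2 and linear speed of each of blue_case, yellow_case below 0.02 m/s).
It fails at once if the spray can is moved more than 30 mm or tipped (distance of spray_can from where it was at the start of the episode above 0.03 m or angle between spray_can's own z axis and vertical above 0.35 rad).
It fails at once if the oil bottle is moved more than 30 mm or tipped (distance of oil_bottle from where it was at the start of the episode above 0.03 m or angle between oil_bottle's own z axis and vertical above 0.35 rad).
It fails at once if the screw jar is moved more than 30 mm or tipped (distance of screw_jar from where it was at the start of the episode above 0.03 m or angle between screw_jar's own z axis and vertical above 0.35 rad).
It fails at once if the red case is moved more than 30 mm or tipped (distance of red_case from where it was at the start of the episode above 0.03 m or angle between red_case's own y axis and vertical above 0.35 rad).
It also fails if it takes over 72 s, if anything falls off the work surface, if the arm or the gripper's body presses on something with over 40 N, if the wrist force passes 120 N, or if a joint passes its speed limit or range.

### The arm

A 6-joint arm with a two-finger parallel gripper is mounted at the origin on the work surface. World frame = base frame: x ahead of the robot, y to its left, z up, the work surface at z = 0. Lengths are in m, angles in rad, forces in N, time in s.
With the tool pointing down it reaches from about 0.275 to 0.975 m from the base axis. Payload 8.4 kg.
Tool frame: the origin (TCP) lies at the very end of the fingers, on their centre line; the grasp point (between the pads) lies 19 mm behind it; y points along the fingers, x is the direction in which the jaws open and shut, and the axes are right-handed (so a half turn about y gives the same grasp; the last joint's range is limited). The gripper opens to 92 mm and grips with 3 to 60 N. Pads are 20 mm wide; open, the fingers measure 128 mm over their backs; the gripper's body (75 mm by 189 mm) begins 69 mm behind the grasp point.
Start: joints at [-1.158, 0.353, 1.633, -0, 1.155, -0.002], TCP at [0.252, -0.572, 0.215] pointing down, gripper open.
Joint ranges: [-2.63, 2.63], [-0.92, 2.1], [0.06, 2.66], [-1.3, 4.44], [0, 2.69], [-3.02, 3.02]. Speed limits (rad/s): [2.22, 2.22, 2.79, 3.14, 3.14, 3.14].

### API

Orientations are given as [roll, pitch, yaw] about the fixed x, y, z axes, in that order (R = Rz(yaw) Ry(pitch) Rx(roll)).
In Python, from rig import observe, snapshot, camera_params, ctrl, find_in gives the robot as it stands.
- The arm moves only by the tool step_arm, never from a script. Its argument "motion" is a list of rows, each a list of 7 numbers: the turn, a rotation vector about the tool's x, y, z in degrees, then the shift along the tool's x, y, z in m, then the opening, from 0 (shut) to 1 (fully open). A call has 1 to 20 rows; each row is the pose to reach, as a shift and turn from the pose measured when the call began, along the tool's axes at that moment; what a row does not reach only later rows make up. A row lasts 1/8 s, in which the tool goes at most 62.5 mm and 10.7 degrees, less where a joint would pass 70% of its speed; a pose out of reach is approached as far as the arm can. A call with a gripper value outside its range is refused whole. The fingers move at their own pace and stop on an object; the grip force is fixed at half the most. Time passes only in rows, so rows that repeat a pose let the fingers close. It gives the time, the measured TCP pose, the force and the opening at its end, in the units of the state.
- observe(): the state, without advancing time (a new reading comes with each control period).
- snapshot(name): name is "side" or "top" or "wrist"; returns (picture, depth): 400x640x3 uint8, blue, green, red; 400x640 float32, m along the optical axis (not along the pixel's ray), 0 where there is no reading.
- camera_params(name): a dict with "fx", "fy", "cx", "cy" (pixels), "dist_coeffs" ([k1, k2, p1, p2, k3] as OpenCV has them; the pictures are not rectified), "T" (4x4, takes a point from camera to world coordinates). Camera axes: x right, y up, looking along -z (the intrinsics and any distortion apply to the point x, -y, -z); pixel columns grow to the right and rows downward; lengths in m; the calibration is good to about 2 mm. A picture is of the moment at which its call begins: read the wrist's pose just before it. camera_params takes no time and is no camera call; for the wrist camera it gives the pose at the moment of the call.
- ctrl.job_done(): hands the job in, once; it reports no verdict.
Trained networks look in the newest picture that a camera, given by its name, has taken for a name from the list of things; names that differ only in an ending like _2 or _b are one class to them, and where a whole thing is asked for, a point or a joint stands for the part that bears it (a point fixed in the world has none). Each returns a list of dicts, best first, with "conf" (0 to 1); they miss things now and then, are a little off and sometimes report something else, mostly with a low value. They report only what shows in the picture. A call takes as long as a camera call. They do not tell look-alikes from the thing itself.
- find_in(camera, target): "centre" ([x, y, z] in m, in the coordinates of the camera as it stood for that picture, good to about 4 mm: the middle of the surface that is visible of it).
The state is a dict: "time": time; "joint_pos": joint angles; "qd": joint speeds; "joint_efforts": joint torques, N m; "tcp_pos": TCP position; "tool_rot": TCP orientation; "contact_force": force on the tool from outside, world axes, zero at the start; "torque": the same for the moment, N m; "opening": finger opening in m.
Only numpy, scipy, OpenCV 4.12 (cv2) and the standard library are available. Lean on these libraries where they do the work, as an engineer would, in place of code of your own. Each camera call takes 0.05 s, during which the arm holds its last target.

## Working session

There is one attempt and no reset: what is moved stays moved. The work goes in short steps, Python scripts to look and compute and a tool call to move; the robot and the scene stay as the last step left them, time stands still between calls to the robot, and variables do not carry over. Pictures are saved under pics/ and viewed, and the job is handed in when it is done.

Besides the shell and the picture viewer there is one more tool, called after ">>>" as name([rows], argument=value, ...), one row to a line, values as JSON. step_arm: Moves the arm, as the interface text tells. Its arguments: {"type":"object","properties":{"motion":{"type":"array"}},"required":["motion"]}

```bash
ls; mkdir -p pics; python3 - <<'E'
from rig import observe, snapshot, camera_params
import cv2
print(observe())
for n in ("side","top","wrist"):
    p=camera_params(n); print(n,p)
    im,d=snapshot(n); cv2.imwrite(f"pics/{n}0.png",im)
    import numpy as np; np.save(f"pics/{n}0.npy",d)
E
```

```text
pics
{'time': 0.0, 'joint_pos': array([-1.15842633e+00,  3.53632203e-01,  1.63412590e+00, -8.89554902e-06,
        1.15522976e+00, -2.42895431e-03]), 'qd': array([ 0.00081599,  0.00123025,  0.00176462, -0.00182137,  0.0004495 ,
        0.00158757]), 'joint_efforts': array([ 5.87824452e-04, -5.93850160e+01, -3.34213829e+01,  6.95771794e-02,
        2.34069605e-02, -9.60656689e-05]), 'tcp_pos': array([ 0.25165758, -0.57154528,  0.21387719]), 'tool_rot': array([-1.57080107e+00,  1.39522285e-03, -1.15599378e+00]), 'contact_force': array([0.51060427, 1.40232571, 0.31087117]), 'torque': array([ 0.05236774, -0.01240128,  0.00751107]), 'opening': 0.0920875914948063}
side {'fx': 401.5883855310312, 'fy': 401.5883855310312, 'cx': 320.6326601167304, 'cy': 197.58657811207155, 'dist_coeffs': array([0.00660513, 0.        , 0.        , 0.        , 0.        ]), 'T': array([[-0.96291204,  0.18084144, -0.20024181,  0.34518182],
       [-0.26962659, -0.67269846,  0.68904157,  0.7217937 ],
       [-0.01009509,  0.71747694,  0.6965091 ,  0.80042535],
       [ 0.        ,  0.        ,  0.        ,  1.    
[... 297 characters left out ...]
11, -0.0287978 , -0.00353566],
       [-0.02646905,  0.19100491,  0.98123214,  0.92262828],
       [ 0.        ,  0.        ,  0.        ,  1.        ]])}
wrist {'fx': 345.90651977467166, 'fy': 345.90651977467166, 'cx': 317.80648732986486, 'cy': 196.7346199627669, 'dist_coeffs': array([-0.02282892,  0.        ,  0.        ,  0.        ,  0.        ]), 'T': array([[ 4.03503893e-01,  8.84321163e-01,  2.34863128e-01,
         3.17462156e-01],
       [-9.14977734e-01,  3.90151280e-01,  1.02945252e-01,
        -5.44487111e-01],
       [-5.95485047e-04, -2.56433342e-01,  9.66561734e-01,
         3.83942391e-01],
       [ 0.00000000e+00,  0.00000000e+00,  0.00000000e+00,
         1.00000000e+00]])}
```

View pics/top0.png

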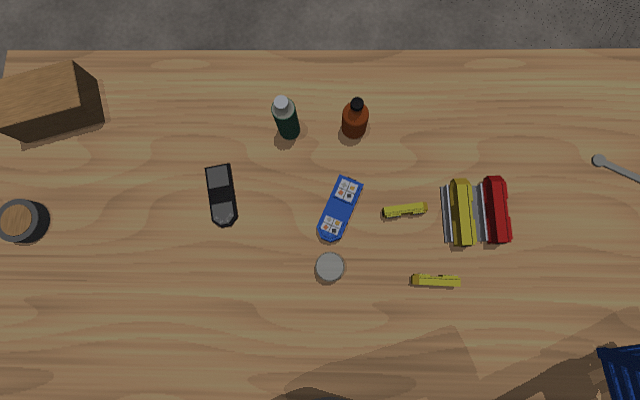

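View pics/side0.png

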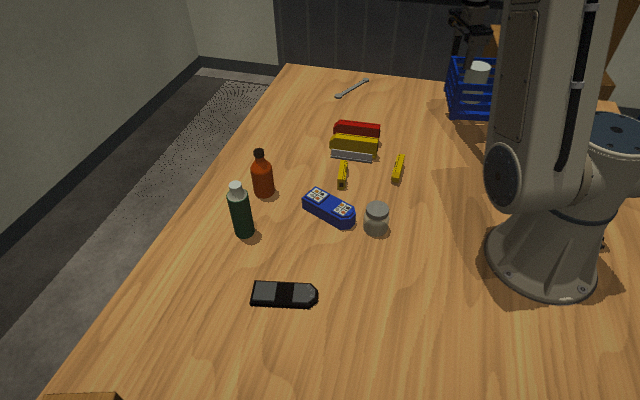

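View pics/wrist0.png

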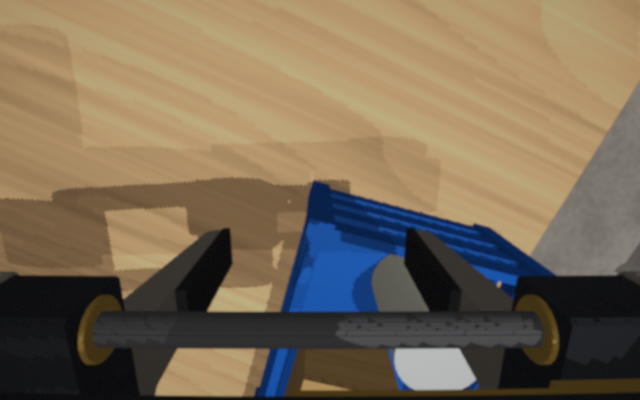

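The top view shows the foot plate at (221,195) with its chamfers pointing down-image. The blue case is at (340,208) with its chamfers at the lower end, and the jar is at (330,267). The rack holds yellow at (462,212) and red at (496,210). Could be taken for the yellow case: the small yellow pieces at (405,210) and (436,281), and the yellow case in the rack at (462,212). I choose the rack one, which is the largest. Close crop next.

```bash
cat > h.py <<'E'
import numpy as np, cv2
from rig import observe, snapshot, camera_params, ctrl, find_in
def cloud(n,d,p=None):
    p=p or camera_params(n)
    K=np.array([[p['fx'],0,p['cx']],[0,p['fy'],p['cy']],[0,0,1]])
    v,u=np.mgrid[0:400,0:640]
    pt=np.stack([u,v],-1).reshape(-1,1,2).astype(np.float64)
    xy=cv2.undistortPoints(pt,K,p['dist_coeffs']).reshape(400,640,2)
    P=np.stack([xy[...,0]*d,-xy[...,1]*d,-d],-1)
    T=p['T']; W=P@T[:3,:3].T+T[:3,3]
    W[d<=0]=np.nan
    return W
def px(n,pts,p=None):
    p=p or camera_params(n)
    K=np.array([[p['fx'],0,p['cx']],[0,p['fy'],p['cy']],[0,0,1]])
    T=p['T']; c=(np.asarray(pts,float)-T[:3,3])@T[:3,:3]
    c=c*[1,-1,-1]
    return cv2.projectPoints(c,np.zeros(3),np.zeros(3),K,p['dist_coeffs'])[0].reshape(-1,2)
def cls(im):
    hsv=cv2.cvtColor(im,cv2.COLOR_BGR2HSV); h,s,v=[hsv[...,i].astype(int) for i in range(3)]
    return dict(blue=(h>100)&(h<130)&(s>120),yellow=(h>22)&(h<34)&(s>150),red=((h<6)|(h>174))&(s>150),black=(v<75)&(s<90))
E
python3 - <<'E'
from h import *
im=cv2.imread('pics/top0.png'); d=np.load('pics/top0.npy')
c=im[140:290,190:520]; cv2.imwrite('pics/crop0.png',cv2.resize(c,None,fx=2.4,fy=2.4,interpolation=cv2.INTER_CUBIC))
for n in('top','side'):
    im=cv2.imread(f'pics/{n}0.png'); d=np.load(f'pics/{n}0.npy'); W=cloud(n,d)
    m=cls(im)
    for k in m:
        nl,lab,st,ce=cv2.connectedComponentsWithStats(m[k].astype(np.uint8))
        for i in range(1,nl):
            if st[i,4]>60:
                w=W[lab==i]; w=w[~np.isnan(w[:,0])]; 
                if len(w)==0: continue
                zt=np.percentile(w[:,2],95); t=w[w[:,2]>zt-0.008]
                r=cv2.minAreaRect((t[:,:2]*1000).astype(np.float32))
                print(n,k,ce[i].round(),st[i,4],'ztop',zt.round(3),'rect mm',np.round(r[0],1),np.round(r[1],1),round(r[2],1))
E
```

```text
top blue [338. 210.] 1041 ztop 0.047 rect mm [530.8 -14. ] [ 59.4 150. ] 66.9
top blue [622. 371.] 1869 ztop 0.103 rect mm [ 212.3 -575.6] [21.3 64.3] 83.7
top yellow [462. 212.] 1279 ztop 0.068 rect mm [ 521.1 -290.5] [137.8  33.8] 2.0
top yellow [405. 209.] 357 ztop 0.043 rect mm [ 531.3 -162.9] [21.5 94.4] 8.5
top yellow [435. 280.] 445 ztop 0.043 rect mm [ 377.3 -227.9] [21.  96.7] 0.8
top red [497. 210.] 1501 ztop 0.068 rect mm [ 528.3 -365.8] [138.4  35.1] 1.5
top black [357. 103.] 120 ztop 0.152 rect mm [736.7 -49.4] [25.2 25.1] 64.2
top black [290. 128.] 198 ztop 0.123 rect mm [712.5  94.1] [ 8.7 38.6] 35.5
top black [222. 195.] 771 ztop 0.018 rect mm [564.1 262.6] [149.3  60.7] 11.8
top black [446. 214.] 210 ztop 0.026 rect mm [ 527.1 -262.5] [129.    1.9] 2.2
top black [480. 214.] 259 ztop 0.027 rect mm [ 530.  -339.6] [127.9   3.7] 2.9
top black [ 38. 223.] 555 ztop 0.039 rect mm [496.1 689.6] [39.5 94.3] 88.3
top black [329. 398.] 93 ztop 0.003 rect mm [125.9   2.8] [ 7.3 73.1] 2.4
side blue [467.  93.] 1765 ztop 0.138 rect mm [ 185.1 -404. ] [144.  769.4] 5.8
side blue [
[... 704 characters left out ...]
black [355. 159.] 82 ztop 0.012 rect mm [ 529.1 -259.8] [126.8  14.7] 2.5
side black [240. 207.] 126 ztop 0.134 rect mm [719.1 121.4] [38.4 10.2] 42.9
side black [318. 209.] 77 ztop 0.037 rect mm [553.7   8.9] [  4.2 128.7] 66.6
side black [376. 217.] 83 ztop 0.074 rect mm [402.3  22.7] [55.  21.4] 12.0
side black [244. 222.] 163 ztop 0.087 rect mm [720.6 123.1] [37.   8.5] 41.9
side black [527. 281.] 673 ztop 0.016 rect mm [35.7 48.1] [131.  245.4] 55.7
side black [282. 296.] 533 ztop 0.02 rect mm [566.5 262.9] [147.2  59.2] 12.3
side black [ 19. 356.] 317 ztop -0.744 rect mm [1709.6  359.8] [ 92.6 205.4] 77.5
side black [ 25. 388.] 535 ztop -0.744 rect mm [1584.7  455.9] [164.  134.6] 45.6
```

View pics/crop0.png

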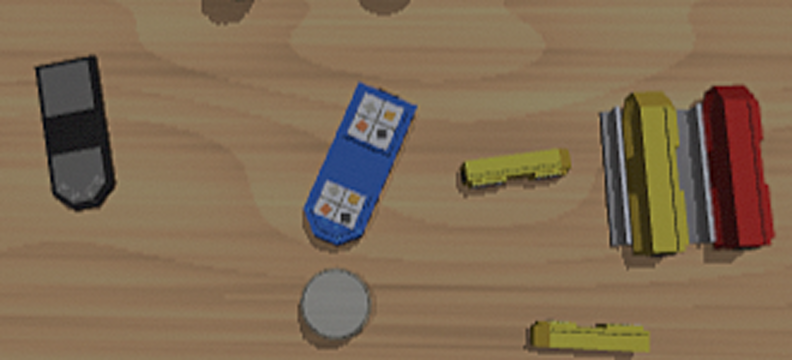

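The crop confirms it: the rack's yellow case (139 mm of visible length) is the large one, and the loose yellow pieces are only about 95 mm long. Now a move helper and a hover above blue.

```bash
cat >> h.py <<'E'
from scipy.spatial.transform import Rotation as Ro
def Rt(yaw,tilt=0,axis=None):
    # yaw deg of jaw axis, tool down; tilt deg about world axis
    R=Ro.from_euler('xyz',[-90,0,yaw],degrees=True)
    if tilt: R=Ro.from_rotvec(np.radians(tilt)*np.asarray(axis,float))*R
    return R
def plan(pos,R):
    s=observe(); R0=Ro.from_euler('xyz',s['tool_rot'])
    tv=np.degrees((R0.inv()*R).as_rotvec()); sh=R0.inv().apply(np.asarray(pos)-s['tcp_pos'])
    print('t',round(s['time'],2),'turn',tv.round(2),'shift',sh.round(4),'| tcp',s['tcp_pos'].round(4),'rpy',np.degrees(s['tool_rot']).round(2),'F',s['contact_force'].round(1),'op',round(s['opening'],4),'j',s['joint_pos'].round(2))
E
python3 - <<'E'
from h import *
plan([.532,-.014,.20],Rt(67.2))
E
```

```text
t 0.15 turn [-7.0000e-02 -1.3344e+02 -3.0000e-02] shift [-0.3974  0.0144  0.4813] | tcp [ 0.2517 -0.5717  0.214 ] rpy [-9.000e+01  6.000e-02 -6.624e+01] F [-0.7 -0.5 -0.1] op 0.0916 j [-1.16  0.35  1.63 -0.    1.16 -0.  ]
```

>>> step_arm([
  [-0.07,-133.4,0,-0.397,0.014,0.481,1],
  [-0.07,-133.4,0,-0.397,0.014,0.481,1],
  [-0.07,-133.4,0,-0.397,0.014,0.481,1],
  [-0.07,-133.4,0,-0.397,0.014,0.481,1],
  [-0.07,-133.4,0,-0.397,0.014,0.481,1],
  [-0.07,-133.4,0,-0.397,0.014,0.481,1],
  [-0.07,-133.4,0,-0.397,0.014,0.481,1],
  [-0.07,-133.4,0,-0.397,0.014,0.481,1],
  [-0.07,-133.4,0,-0.397,0.014,0.481,1],
  [-0.07,-133.4,0,-0.397,0.014,0.481,1],
  [-0.07,-133.4,0,-0.397,0.014,0.481,1],
  [-0.07,-133.4,0,-0.397,0.014,0.481,1],
  [-0.07,-133.4,0,-0.397,0.014,0.481,1],
  [-0.07,-133.4,0,-0.397,0.014,0.481,1],
  [-0.07,-133.4,0,-0.397,0.014,0.481,1],
])

```text
time: 2.02
tcp_pos: [0.5319, -0.0145, 0.2004]
tool_rot: [-1.57, 0.0, 1.17]
contact_force: [-0.0, -0.3, -0.3]
opening: 0.0923
```

```bash
cat >> h.py <<'E'
def rect(n,im,d,col,band=0.008,near=None,minpx=60,p=None,zr=None):
    W=cloud(n,d,p); nl,lab,st,ce=cv2.connectedComponentsWithStats(cls(im)[col].astype(np.uint8))
    for i in range(1,nl):
        if st[i,4]<minpx: continue
        w=W[lab==i]; w=w[~np.isnan(w[:,0])]
        if len(w)<20: continue
        zt=np.percentile(w[:,2],95); t=w[(w[:,2]>zt-band)&(w[:,2]<zt+.01)] if zr is None else w[(w[:,2]>zr[0])&(w[:,2]<zr[1])]
        if len(t)<20: continue
        r=cv2.minAreaRect((t[:,:2]*1000).astype(np.float32))
        if near is not None and np.hypot(*(np.array(r[0])/1000-near))>.08: continue
        a=r[2] if r[1][0]>r[1][1] else r[2]+90
        print(n,col,ce[i].round(),st[i,4],'ztop',zt.round(3),'ctr mm',np.round(r[0],1),'LxW',round(max(r[1]),1),round(min(r[1]),1),'long dir',round(a,1))
E
python3 - <<'E'
from h import *
plan([.532,-.014,.012],Rt(67.2))
p=camera_params('wrist'); im,d=snapshot('wrist'); cv2.imwrite('pics/w1.png',im); np.save('pics/w1.npy',d)
rect('wrist',im,d,'blue',p=p,near=(.53,-.014))
E
```

```text
t 2.02 turn [-0.03 -0.15 -0.01] shift [ 0.0006  0.1884 -0.    ] | tcp [ 0.5319 -0.0145  0.2004] rpy [-8.997e+01  1.000e-02  6.705e+01] F [-0.  -0.3 -0.3] op 0.0923 j [-0.03  0.22  1.85  0.    1.07 -1.2 ]
wrist blue [318. 175.] 5023 ztop 0.046 ctr mm [532.7 -16.5] LxW 148.2 58.4 long dir 157.2
```

View pics/w1.png

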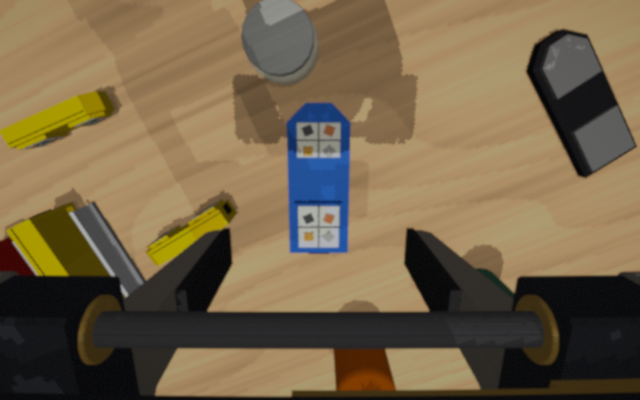

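The wrist view shows blue centred at (318,175), aligned between the fingers, with its chamfered end towards the jar at (280,40). The foot is at (580,105). Descend and grip.

>>> step_arm([
  [0,-0.15,0,0,0.06,0,1],
  [0,-0.15,0,0,0.12,0,1],
  [0,-0.15,0,0,0.17,0,1],
  [0,-0.15,0,0,0.188,0,1],
  [0,-0.15,0,0,0.188,0,1],
  [0,-0.15,0,0,0.188,0,0],
  [0,-0.15,0,0,0.188,0,0],
  [0,-0.15,0,0,0.188,0,0],
  [0,-0.15,0,0,0.188,0,0],
  [0,-0.15,0,0,0.188,0,0],
  [0,-0.15,0,0,0.188,0,0],
  [0,-0.15,0,0,0.188,0,0],
])

```text
time: 3.58
tcp_pos: [0.5324, -0.0145, 0.0133]
tool_rot: [-1.571, -0.0, 1.173]
contact_force: [-1.7, -0.1, 8.5]
opening: 0.0596
```

```bash
python3 - <<'E'
from h import *
plan([.5653,.2627,.10],Rt(101.9))
E
```

```text
t 3.58 turn [  0.04 -34.69   0.  ] shift [ 0.2684 -0.0867  0.077 ] | tcp [ 0.5324 -0.0145  0.0133] rpy [-9.004e+01 -2.000e-02  6.721e+01] F [-1.7 -0.1  8.5] op 0.0596 j [-0.03  0.49  1.97  0.    0.68 -1.2 ]
```

>>> step_arm([
  [0,0,0,0,-0.04,0,0],
  [0,0,0,0,-0.087,0,0],
  [0,-8,0,0.06,-0.087,0.017,0],
  [0,-18,0,0.12,-0.087,0.034,0],
  [0,-27,0,0.17,-0.087,0.049,0],
  [0,-34.7,0,0.22,-0.087,0.063,0],
  [0,-34.7,0,0.268,-0.087,0.077,0],
  [0,-34.7,0,0.268,-0.087,0.077,0],
  [0,-34.7,0,0.268,-0.087,0.077,0],
])

```text
time: 4.7
tcp_pos: [0.5644, 0.2619, 0.0999]
tool_rot: [-1.57, 0.001, 1.779]
contact_force: [0.3, -0.3, -1.3]
opening: 0.0598
```

```bash
python3 - <<'E'
from h import *
plan([.5653,.2627,.10],Rt(101.9))
for n in('top','side','wrist'):
    p=camera_params(n); im,d=snapshot(n); cv2.imwrite(f'pics/{n}2.png',im); np.save(f'pics/{n}2.npy',d)
    rect(n,im,d,'blue',p=p,near=(.56,.26)); rect(n,im,d,'black',p=p,near=(.56,.26))
E
python3 -c "
import cv2,numpy as np
a=cv2.imread('pics/top2.png')[120:270,130:330];b=cv2.imread('pics/side2.png')[180:330,200:400]
cv2.imwrite('pics/c2.png',np.hstack([cv2.resize(x,(400,300)) for x in(a,b)]))"
```

```text
t 4.7 turn [-0.03  0.06 -0.04] shift [ 0.0006 -0.0001 -0.001 ] | tcp [0.5644 0.2619 0.0999] rpy [-8.9970e+01  4.0000e-02  1.0196e+02] F [ 0.3 -0.3 -1.3] op 0.0598 j [ 0.43  0.47  1.73 -0.    0.94 -1.35]
top blue [210. 153.] 62 ztop 0.133 ctr mm [633.5 260.8] LxW 29.5 15.1 long dir 82.0
top blue [212. 205.] 699 ztop 0.134 ctr mm [522.4 253. ] LxW 68.1 59.8 long dir 12.9
side blue [254. 273.] 318 ztop 0.135 ctr mm [629.2 274.9] LxW 60.6 20.1 long dir 99.8
side blue [304. 273.] 625 ztop 0.134 ctr mm [521.  252.6] LxW 59.7 57.0 long dir 106.0
side black [267. 176.] 3504 ztop 0.486 ctr mm [538.6 319.8] LxW 59.0 6.1 long dir 24.5
side black [272. 267.] 1835 ztop 0.237 ctr mm [560.1 302.6] LxW 110.4 61.2 long dir 106.6
side black [303. 295.] 430 ztop 0.021 ctr mm [527.8 261.2] LxW 65.7 50.9 long dir 25.5
wrist blue [318. 220.] 19556 ztop 0.133 ctr mm [538.9 254.2] LxW 97.4 60.9 long dir 11.5
wrist blue [266. 369.] 672 ztop 0.133 ctr mm [621.2 245.7] LxW 30.5 8.9 long dir 11.7
wrist blue [369. 369.] 694 ztop 0.133 ctr mm [610.7 294.6] LxW 30.2 9.1 long dir 11.8
wrist black [293. 161.] 428 ztop 0.135 ctr mm [517.4 239.3] LxW 8.4 8.3 long dir 34.9
wrist black [311. 332.] 58604 ztop 0.213 ctr mm [544.9 255.6] LxW 143.1 25.3 long dir 102.0
```

View pics/c2.png

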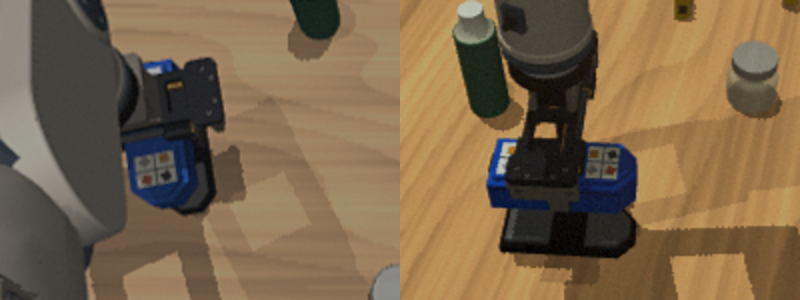

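View pics/wrist2.png

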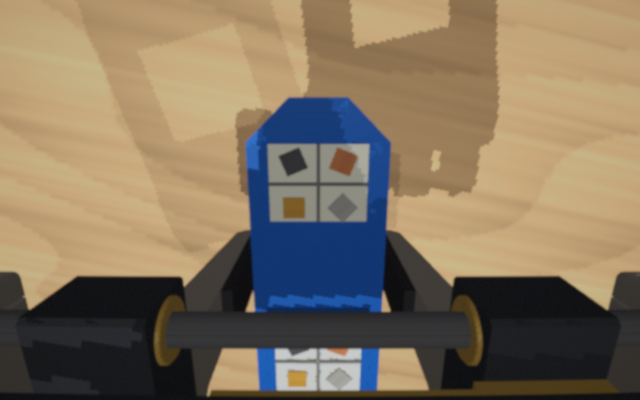

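Blue is held right way round over the foot, with its chamfered tip at (318,98) in the wrist view. I'll compare the end positions of blue and the foot along and across the foot axis.

```bash
python3 - <<'E'
from h import *
a=np.radians(191.9); u=np.array([np.cos(a),np.sin(a)]); v=np.array([-u[1],u[0]]); C=np.array([.565,.263])
def st(n,f,col,zr,p=None):
    im=cv2.imread(f'pics/{n}{f}.png'); d=np.load(f'pics/{n}{f}.npy'); W=cloud(n,d,p); m=cls(im)[col]
    if col=='black': m=np.ones_like(m)
    q=W[m]; q=q[~np.isnan(q[:,0])]; q=q[(q[:,2]>zr[0])&(q[:,2]<zr[1])]; q=q[np.hypot(*(q[:,:2]-C).T)<.1]
    s=(q[:,:2]-C)@u*1000; t=(q[:,:2]-C)@v*1000
    f1=lambda x:np.round([np.percentile(x,.5),np.percentile(x,99.5)],1)
    k=(s<50); print(n,f,col,len(q),'along',f1(s),'across',f1(t))
st('top',0,'black',(.007,.03)); st('side',0,'black',(.009,.03))
st('top',2,'blue',(.122,.15)); st('side',2,'blue',(.122,.15)); st('wrist',2,'blue',(.122,.15))
E
```

```text
top 0 black 1549 along [-73.  75.] across [-29.5  30.2]
side 0 black 1522 along [-76.6  71.2] across [-29.2  31.5]
top 2 blue 568 along [-71.7  77.8] across [-28.6  30.8]
side 2 blue 461 along [-75.   74.3] across [-28.5  31.4]
wrist 2 blue 20776 along [-62.5  75.1] across [-26.2  33.4]
```

>>> step_arm([
  [0,0,0,0.0005,0.03,-0.0022,0],
  [0,0,0,0.0005,0.055,-0.0022,0],
  [0,0,0,0.0005,0.064,-0.0022,0],
  [0,0,0,0.0005,0.066,-0.0022,0],
  [0,0,0,0.0005,0.069,-0.0022,0],
  [0,0,0,0.0005,0.072,-0.0022,0],
  [0,0,0,0.0005,0.0745,-0.0022,0],
  [0,0,0,0.0005,0.0745,-0.0022,0],
])

```text
time: 5.85
tcp_pos: [0.5669, 0.262, 0.0257]
tool_rot: [-1.571, 0.0, 1.778]
contact_force: [-0.5, -0.1, -1.1]
opening: 0.0598
```

```bash
python3 - <<'E'
from h import *
plan([.5664,.2628,.20],Rt(101.9))
for n in('side',):
    p=camera_params(n); im,d=snapshot(n); cv2.imwrite(f'pics/{n}3.png',cv2.resize(im[180:330,200:400],None,fx=3,fy=3))
E
```

```text
t 5.85 turn [ 0.   -0.05 -0.03] shift [ 0.0008 -0.1743  0.0003] | tcp [0.5669 0.262  0.0257] rpy [-9.0000e+01  3.0000e-02  1.0185e+02] F [-0.5 -0.1 -1.1] op 0.0598 j [ 0.43  0.58  1.76 -0.    0.8  -1.35]
```

View pics/side3.png

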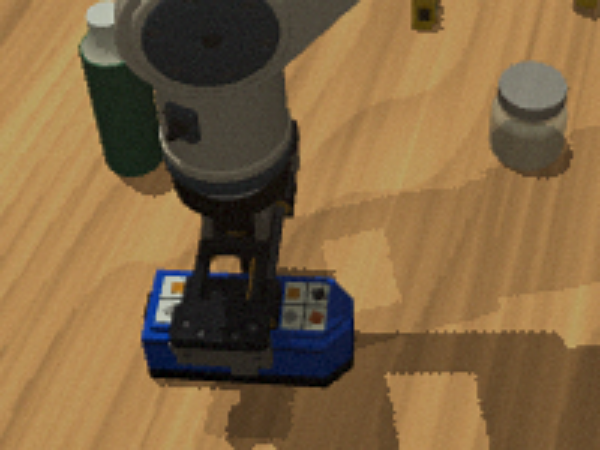

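Blue is down at home height (TCP z 25.7 mm, where a misfit would stop at 31 mm) with no force. Release and rise.

>>> step_arm([
  [0,0,0,0,0,0,1],
  [0,0,0,0,0,0,1],
  [0,0,0,0,0,0,1],
  [0,0,0,0,0,0,1],
  [0,0,0,0,-0.05,0,1],
  [0,0,0,0,-0.1,0,1],
  [0,0,0,0,-0.16,0,1],
  [0,0,0,0,-0.19,0,1],
  [0,0,0,0,-0.19,0,1],
])

```text
time: 7.02
tcp_pos: [0.5683, 0.2627, 0.2186]
tool_rot: [-1.576, -0.001, 1.778]
contact_force: [0.2, 0.3, -0.8]
opening: 0.0919
```

```bash
python3 - <<'E'
from h import *
plan([.524,-.293,.20],Rt(-87.7))
for n in('top','side','wrist'):
    p=camera_params(n); im,d=snapshot(n); cv2.imwrite(f'pics/{n}4.png',im); np.save(f'pics/{n}4.npy',d)
    rect(n,im,d,'blue',p=p,near=(.56,.26)); rect(n,im,d,'yellow',p=p,near=(.524,-.29));rect(n,im,d,'red',p=p)
# yellow levels
for n,f in(('top',0),('side',0)):
    im=cv2.imread(f'pics/{n}{f}.png'); d=np.load(f'pics/{n}{f}.npy'); W=cloud(n,d); m=cls(im)
    q=W[m['yellow']]; q=q[np.hypot(q[:,0]-.523,q[:,1]+.29)<.09]; q=q[q[:,2]>.055]
    for lo,hi in((-.08,-.05),(-.05,-.025),(-.015,.015),(.025,.045),(.06,.08)):
        k=(q[:,0]-.523>lo)&(q[:,0]-.523<hi); y=q[k,1]*1000; z=q[k,2]*1000; print(n,lo,np.percentile(y,[2,50,98]).round(1),np.percentile(z,[5,50,95]).round(1),k.sum())
    print('x',np.percentile(q[:,0],[1,99])*1000)
E
```

```text
t 7.03 turn [ 1.0000e-01 -1.7045e+02 -4.3000e-01] shift [-0.5348  0.0175  0.1576] | tcp [0.5683 0.2627 0.2186] rpy [-9.0290e+01 -4.0000e-02  1.0185e+02] F [ 0.2  0.3 -0.8] op 0.0919 j [ 0.43  0.35  1.63 -0.    1.16 -1.35]
top blue [221. 197.] 1155 ztop 0.059 ctr mm [562.3 260.9] LxW 144.7 59.8 long dir 11.8
top yellow [462. 212.] 1282 ztop 0.068 ctr mm [ 522.2 -290.4] LxW 140.0 34.1 long dir 2.5
top red [497. 210.] 1507 ztop 0.068 ctr mm [ 528.4 -365.5] LxW 138.7 34.2 long dir 2.0
side blue [283. 290.] 1647 ztop 0.059 ctr mm [568.3 262.4] LxW 149.9 61.0 long dir 10.8
side yellow [354. 141.] 423 ztop 0.069 ctr mm [ 524.9 -288. ] LxW 138.0 32.7 long dir 2.8
side red [357. 124.] 245 ztop 0.07 ctr mm [ 531.9 -365.5] LxW 138.0 34.7 long dir 2.4
wrist blue [318. 175.] 5037 ztop 0.058 ctr mm [566.8 260.4] LxW 149.1 58.7 long dir 11.8
top -0.08 [-309.5 -288.5 -276.1] [59.6 66.4 68.7] 139
top -0.05 [-308.2 -290.6 -276. ] [60.6 66.1 68.8] 162
top -0.015 [-300.8 -285.6 -273.6] [61.2 66.4 68.8] 176
top 0.025 [-305.9 -287.2 -273.2] [59.7 66.3 68.7] 126
top 0.06 [-299.6 -286.2 -271.7] [55.6 61.  66.1] 55
x [453.57727454 592.80351916]
side -0.08 [-301.3 -287.8 -276.9] [61.7 67.1 68.6] 34
side -0.05 [-304.  -286.1 -274.1] [63.3 66.7 69.5] 48
side -0.015 [-301.3 -285.2 -272. ] [57.8 66.8 69.7] 66
side 0.025 [-302.1 -285.3 -273. ] [64.3 66.9 69.1] 38
side 0.06 [-297.3 -284.3 -272.2] [57.3 64.2 68. ] 21
x [457.10877007 594.46523307]
```

View pics/wrist4.png

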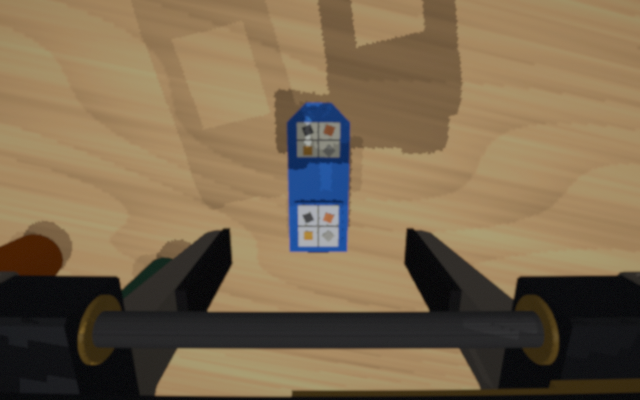

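Blue is home: its raised top is at 58 mm (12+40+6), and its chamfered end (318,103) is over the foot's. Now on to the rack, turning the long way round to stay inside the last joint's range.

>>> step_arm([
  [0,90,0,-0.08,0.017,0.02,1],
  [0,90,0,-0.15,0.017,0.04,1],
  [0,90,0,-0.2,0.017,0.06,1],
  [0,90,0,-0.25,0.017,0.08,1],
  [0,90,0,-0.3,0.017,0.1,1],
  [0,90,0,-0.35,0.017,0.12,1],
  [0,90,0,-0.4,0.017,0.13,1],
  [0,90,0,-0.45,0.017,0.14,1],
  [0,90,0,-0.53,0.017,0.15,1],
  [0,-170.4,0,-0.53,0.017,0.15,1],
  [0,-170.4,0,-0.53,0.017,0.15,0.6],
  [0,-170.4,0,-0.53,0.017,0.15,0.6],
  [0,-170.4,0,-0.53,0.017,0.15,0.6],
  [0,-170.4,0,-0.53,0.017,0.15,0.6],
  [0,-170.4,0,-0.53,0.017,0.15,0.6],
  [0,-170.4,0,-0.53,0.017,0.15,0.6],
  [0,-170.4,0,-0.53,0.017,0.15,0.6],
  [0,-170.4,0,-0.53,0.017,0.15,0.6],
  [0,-170.4,0,-0.53,0.017,0.15,0.6],
  [0,-170.4,0,-0.53,0.017,0.15,0.6],
])

```text
time: 9.68
tcp_pos: [0.5272, -0.2874, 0.1963]
tool_rot: [-1.575, 0.0, -1.531]
contact_force: [-0.6, 0.5, -0.1]
opening: 0.0552
```

```bash
python3 - <<'E'
from h import *
plan([.530,-.287,.20],Rt(-87.7))
n='wrist'
p=camera_params(n); im,d=snapshot(n); cv2.imwrite(f'pics/{n}5.png',im); np.save(f'pics/{n}5.npy',d)
rect(n,im,d,'yellow',p=p,near=(.524,-.29))
W=cloud(n,d,p); q=W[cls(im)['yellow']]; q=q[np.hypot(q[:,0]-.528,q[:,1]+.29)<.09]; q=q[(q[:,2]>.055)]
print('x',np.percentile(q[:,0],[.5,99.5])*1000, q[:,2].max())
for lo in range(450,610,5):
    y=q[(abs(q[:,0]*1000-lo)<2.5)&(q[:,2]>.06)]*1000
    if len(y)>5: print(lo,np.percentile(y[:,1],[1,99]).round(1),np.median(y[:,2]).round(1))
E
```

```text
t 9.68 turn [ 0.25 -0.02 -0.02] shift [-0.0002 -0.0038  0.0028] | tcp [ 0.5272 -0.2874  0.1963] rpy [-9.025e+01  2.000e-02 -8.772e+01] F [-0.6  0.5 -0.1] op 0.0552 j [-0.5   0.34  1.7  -0.    1.11  1.03]
wrist yellow [321. 180.] 5668 ztop 0.067 ctr mm [ 523.2 -293.4] LxW 140.9 33.0 long dir 2.1
x [454.25254944 595.66790922] 0.29741261908125416
455 [-306.3 -280. ] 65.6
460 [-309.9 -279.9] 65.8
465 [-312.  -279.7] 65.8
470 [-311.7 -279.5] 65.7
475 [-310.9 -279.4] 65.9
480 [-311.2 -279.3] 65.9
485 [-310.8 -279.1] 65.7
490 [-310.1 -279. ] 65.8
495 [-309.7 -278.8] 65.9
500 [-309.5 -278.6] 65.8
505 [-309.1 -278.5] 65.9
510 [-308.3 -277.4] 65.8
515 [-304.4 -261.7] 65.9
520 [-304.1 -262.1] 65.8
525 [-303.9 -277. ] 65.8
530 [-303.6 -276.8] 65.9
535 [-303.3 -276.7] 65.8
540 [-303.1 -276.5] 66.0
545 [-302.8 -276.4] 65.8
550 [-306.3 -276.2] 65.9
555 [-307.7 -276.1] 65.8
560 [-307.5 -275.9] 65.8
565 [-307.3 -275.8] 65.8
570 [-306.1 -275.6] 65.7
575 [-306.8 -275.5] 65.9
580 [-306.4 -275.3] 65.8
585 [-304.5 -275.1] 65.2
590 [-301.5 -275.2] 62.0
```

View pics/wrist5.png

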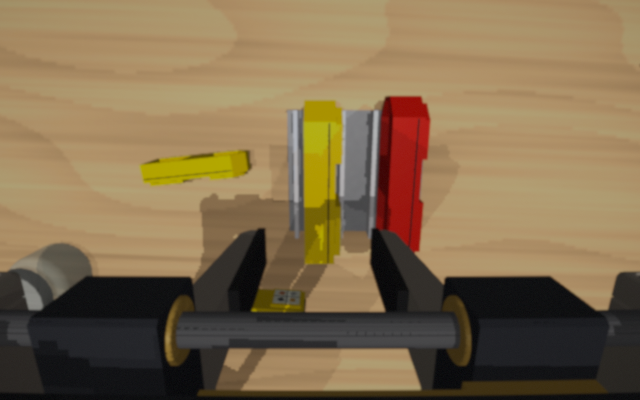

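The wrist view shows yellow at (321,180) between the fingers. Its groove is at x≈512–549, so mid-length is x≈0.5305, and it is 28 mm thick there. Red is at (405,170), clear of the right finger. Descend, grip and lift.

>>> step_arm([
  [0.25,0,0,0.001,0.05,0.003,0.6],
  [0.25,0,0,0.001,0.1,0.0033,0.6],
  [0.25,0,0,0.001,0.14,0.0033,0.6],
  [0.25,0,0,0.001,0.16,0.0033,0.6],
  [0.25,0,0,0.001,0.162,0.0033,0.6],
  [0.25,0,0,0.001,0.162,0.0033,0],
  [0.25,0,0,0.001,0.162,0.0033,0],
  [0.25,0,0,0.001,0.162,0.0033,0],
  [0.25,0,0,0.001,0.162,0.0033,0],
  [0.25,0,0,0.001,0.162,0.0033,0],
  [0.25,0,0,0.001,0.162,0.0033,0],
  [0.25,0,0,0.001,0.162,0.0033,0],
])

```text
time: 11.22
tcp_pos: [0.5307, -0.2887, 0.0357]
tool_rot: [-1.569, -0.001, -1.53]
contact_force: [-2.0, -0.3, 6.4]
opening: 0.0281
```

```bash
python3 - <<'E'
from h import *
plan([.57,.09,.16],Rt(0))
E
```

```text
t 11.22 turn [-5.000e-02 -8.767e+01  1.200e-01] shift [-0.3767 -0.1246  0.0549] | tcp [ 0.5307 -0.2887  0.0357] rpy [-8.990e+01 -5.000e-02 -8.767e+01] F [-2.  -0.3  6.4] op 0.0281 j [-0.5   0.54  1.81  0.    0.8   1.03]
```

>>> step_arm([
  [0,0,0,0,-0.05,0,0],
  [0,0,0,0,-0.1,0,0],
  [0,0,0,0,-0.125,0,0],
  [0,-10,0,-0.05,-0.125,0.01,0],
  [0,-20,0,-0.1,-0.125,0.02,0],
  [0,-30,0,-0.15,-0.125,0.03,0],
  [0,-40,0,-0.2,-0.125,0.04,0],
  [0,-50,0,-0.25,-0.125,0.045,0],
  [0,-60,0,-0.3,-0.125,0.05,0],
  [0,-70,0,-0.35,-0.125,0.055,0],
  [0,-80,0,-0.377,-0.125,0.055,0],
  [0,-87.7,0,-0.377,-0.125,0.055,0],
  [0,-87.7,0,-0.377,-0.125,0.055,0],
  [0,-87.7,0,-0.377,-0.125,0.055,0],
])

```text
time: 12.98
tcp_pos: [0.5701, 0.0901, 0.1605]
tool_rot: [-1.572, -0.002, -0.003]
contact_force: [-0.1, -0.7, -2.0]
opening: 0.028
```

```bash
python3 - <<'E'
from h import *
plan([.57,.09,.16],Rt(0,-40,[0,1,0]))
plan([.57,.09,.16],Rt(0,40,[0,1,0]))
for n in('top','side'):
    p=camera_params(n); im,d=snapshot(n); cv2.imwrite(f'pics/{n}6.png',im)
E
python3 -c "
import cv2,numpy as np
a=cv2.imread('pics/top6.png')[80:320,180:530];b=cv2.imread('pics/side6.png')[80:320,150:500]
cv2.imwrite('pics/c6.png',np.vstack([cv2.resize(x,(438,300)) for x in(a,b)]))"
```

```text
t 12.97 turn [  0.1   -0.14 -39.89] shift [-0.0001  0.0005 -0.0001] | tcp [0.5701 0.0901 0.1605] rpy [-90.04  -0.11  -0.16] F [-0.1 -0.7 -2. ] op 0.028 j [ 0.15  0.34  1.79 -0.    1.01  0.16]
t 12.97 turn [-1.000e-02 -1.700e-01  4.011e+01] shift [-0.0001  0.0005 -0.0001] | tcp [0.5701 0.0901 0.1605] rpy [-90.04  -0.11  -0.16] F [-0.1 -0.7 -2. ] op 0.028 j [ 0.15  0.34  1.79 -0.    1.01  0.16]
```

View pics/c6.png

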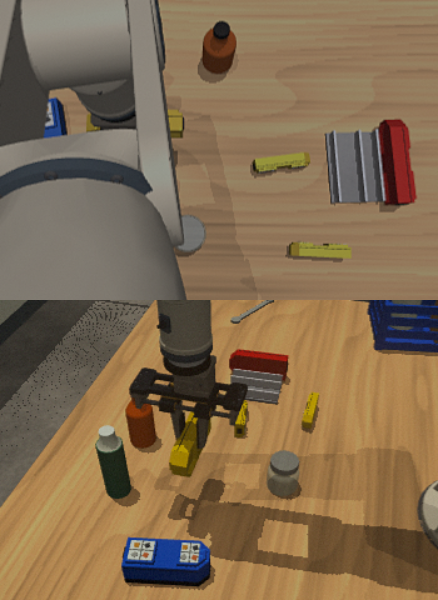

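Yellow is held over free bench with its underside towards the robot. Tilt 40° and set the edge on the bench.

>>> step_arm([
  [0,0,-10,0,0,0,0],
  [0,0,-20,0,0.01,0,0],
  [0,0,-30,0,0.03,0,0],
  [0,0,-40,0,0.06,0,0],
  [0,0,-40,0,0.09,0,0],
  [0,0,-40,0,0.115,0,0],
  [0,0,-40,0,0.122,0,0],
  [0,0,-40,0,0.125,0,0],
  [0,0,-40,0,0.125,0,0],
])

```text
time: 14.2
tcp_pos: [0.5895, 0.0907, 0.1037]
tool_rot: [-1.569, -0.593, 0.0]
contact_force: [0.1, 0.8, -1.9]
opening: 0.0282
```

```bash
python3 - <<'E'
from h import *
plan([.57,.09,.16],Rt(0))
n='side'
im,d=snapshot(n); cv2.imwrite(f'pics/{n}7.png',cv2.resize(im[130:330,180:430],None,fx=3,fy=3))
E
```

```text
t 14.2 turn [-0.11  0.06 33.98] shift [ 0.0153 -0.0576 -0.0006] | tcp [0.5895 0.0907 0.1037] rpy [-8.989e+01 -3.398e+01  3.000e-02] F [ 0.1  0.8 -1.9] op 0.0282 j [ 0.22  0.29  2.24 -1.3   0.13  1.48]
```

View pics/side7.png

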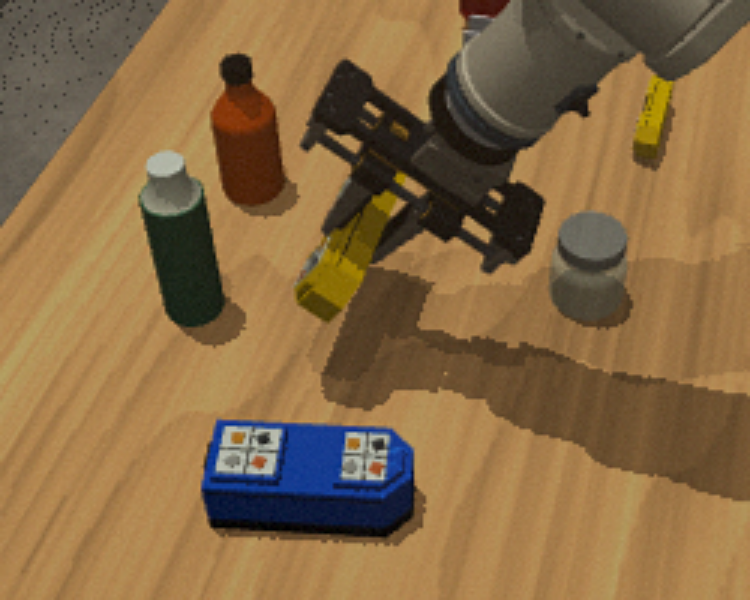

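Near the wrist singularity the outward tilt stalls at 34° (j4 on its limit, j5 at 0.13), so it can't be done this way. I'll tilt sideways instead: untilt, turn the underside to +y, and set down around (0.55, -0.04).

```bash
python3 - <<'E'
from h import *
plan([.57,.09,.16],Rt(0))
plan([.55,-.04,.16],Rt(-90))
E
```

```text
t 14.25 turn [-0.12  0.06 33.97] shift [ 0.0154 -0.0577 -0.0007] | tcp [0.5894 0.0908 0.1036] rpy [-8.988e+01 -3.397e+01  2.000e-02] F [-0.3 -0.4 -1.7] op 0.028 j [ 0.22  0.29  2.24 -1.3   0.13  1.48]
t 14.25 turn [-26.71  87.17  26.51] shift [-0.0012 -0.0691 -0.1307] | tcp [0.5894 0.0908 0.1036] rpy [-8.988e+01 -3.397e+01  2.000e-02] F [-0.3 -0.4 -1.7] op 0.028 j [ 0.22  0.29  2.24 -1.3   0.13  1.48]
```

>>> step_arm([
  [0,0,10,0.015,-0.058,0,0],
  [0,0,20,0.015,-0.058,0,0],
  [0,0,34,0.015,-0.058,0,0],
  [0,0,34,0.015,-0.058,0,0],
  [0,0,34,0.015,-0.058,0,0],
  [0,0,34,0.015,-0.058,0,0],
  [0,0,34,0.015,-0.058,0,0],
])

```text
time: 15.12
tcp_pos: [0.571, 0.0901, 0.1601]
tool_rot: [-1.569, -0.001, 0.001]
contact_force: [1.3, 0.6, -2.1]
opening: 0.0278
```

```bash
python3 - <<'E'
from h import *
plan([.55,-.04,.16],Rt(-90))
E
```

```text
t 15.12 turn [-9.000e-02  9.005e+01 -3.000e-02] shift [-2.110e-02 -1.000e-04 -1.301e-01] | tcp [0.571  0.0901 0.1601] rpy [-8.992e+01 -4.000e-02  5.000e-02] F [ 1.3  0.6 -2.1] op 0.0278 j [0.15 0.34 1.79 0.   1.01 0.15]
```

>>> step_arm([
  [0,90,0,-0.005,0,-0.04,0],
  [0,90,0,-0.01,0,-0.08,0],
  [0,90,0,-0.021,0,-0.13,0],
  [0,90,0,-0.021,0,-0.13,0],
  [0,90,0,-0.021,0,-0.13,0],
  [0,90,0,-0.021,0,-0.13,0],
  [0,90,0,-0.021,0,-0.13,0],
  [0,90,0,-0.021,0,-0.13,0],
  [0,90,0,-0.021,0,-0.13,0],
  [0,90,0,-0.021,0,-0.13,0],
])

```text
time: 16.38
tcp_pos: [0.5492, -0.0397, 0.1598]
tool_rot: [-1.569, 0.0, -1.569]
contact_force: [0.5, -0.2, -1.1]
opening: 0.0274
```

```bash
python3 - <<'E'
from h import *
plan([.55,-.04,.036],Rt(-90,-40,[1,0,0]))
E
```

```text
t 16.38 turn [ -0.13   0.08 -40.02] shift [0.0003 0.1238 0.0006] | tcp [ 0.5492 -0.0397  0.1598] rpy [-8.991e+01  2.000e-02 -8.989e+01] F [ 0.5 -0.2 -1.1] op 0.0274 j [-0.08  0.3   1.85  0.    0.99  1.49]
```

>>> step_arm([
  [0,0,-10,0,0,0,0],
  [0,0,-20,0,0,0,0],
  [0,0,-30,0,0.02,0,0],
  [0,0,-40,0,0.05,0,0],
  [0,0,-40,0,0.08,0,0],
  [0,0,-40,0,0.105,0,0],
  [0,0,-40,0,0.12,0,0],
  [0,0,-40,0,0.124,0,0],
  [0,0,-40,0,0.124,0,0],
])

```text
time: 17.5
tcp_pos: [0.5496, -0.0397, 0.0363]
tool_rot: [-1.568, -0.698, -1.57]
contact_force: [-0.3, -0.5, -0.8]
opening: 0.0277
```

```bash
python3 - <<'E'
from h import *
plan([.55,-.04,.036],Rt(-90,-40,[1,0,0]))
n='side'
im,d=snapshot(n); cv2.imwrite(f'pics/{n}8.png',cv2.resize(im[130:330,180:430],None,fx=3,fy=3))
E
```

```text
t 17.5 turn [-0.17  0.02 -0.03] shift [-0.      0.0004  0.0004] | tcp [ 0.5496 -0.0397  0.0363] rpy [-89.85 -39.97 -89.97] F [-0.3 -0.5 -0.8] op 0.0277 j [ 0.33  0.64  1.88 -0.78  1.04  2.45]
```

View pics/side8.png

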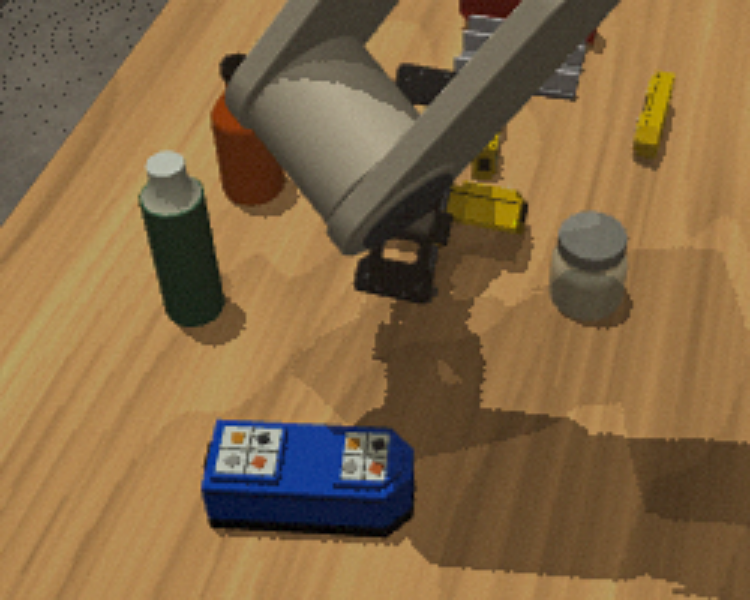

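Tilted 40° with the edge just above the bench, the jar clear to the right. Lower 2 mm, open partly and withdraw along the tool axis.

>>> step_arm([
  [0,0,0,-0.0014,0.0016,0,0],
  [0,0,0,-0.0014,0.0016,0,0],
  [0,0,0,-0.0014,0.0016,0,0.55],
  [0,0,0,-0.0014,0.0016,0,0.55],
  [0,0,0,-0.0014,0.0016,0,0.55],
  [0,0,0,-0.0014,-0.008,0,0.55],
  [0,0,0,-0.0014,-0.02,0,0.55],
  [0,0,0,-0.0014,-0.04,0,0.6],
  [0,0,0,-0.0014,-0.07,0,0.8],
  [0,0,0,-0.0014,-0.12,0,1],
  [0,0,0,-0.0014,-0.16,0,1],
  [0,0,0,-0.0014,-0.16,0,1],
])

```text
time: 19.05
tcp_pos: [0.5509, 0.0671, 0.1613]
tool_rot: [-1.561, -0.695, -1.573]
contact_force: [-0.9, 0.2, -0.3]
opening: 0.0911
```

```bash
python3 - <<'E'
from h import *
plan([.55,-.02,.2],Rt(-90))
n='side'
im,d=snapshot(n); cv2.imwrite(f'pics/{n}9.png',cv2.resize(im[130:330,180:430],None,fx=3,fy=3))
rect(n,im,d,'yellow')
E
```

```text
t 19.05 turn [-0.51  0.1  39.79] shift [ 0.0917  0.026  -0.001 ] | tcp [0.5509 0.0671 0.1613] rpy [-89.43 -39.79 -90.1 ] F [-0.9  0.2 -0.3] op 0.0911 j [ 0.49  0.5   1.74 -0.63  1.32  2.36]
side yellow [398. 166.] 190 ztop 0.043 ctr mm [ 381.  -229.6] LxW 100.0 22.4 long dir 88.4
side yellow [342. 170.] 168 ztop 0.044 ctr mm [ 534.2 -160.6] LxW 91.1 22.8 long dir 97.6
side yellow [329. 209.] 497 ztop 0.036 ctr mm [527.2 -13.7] LxW 109.2 61.7 long dir 0.5
```

View pics/side9.png

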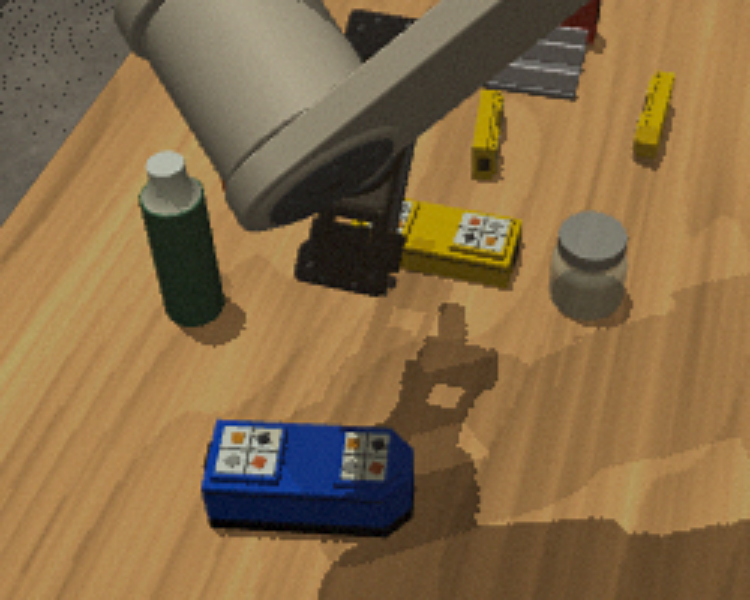

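Yellow fell flat, top up, at about (0.545, -0.014), with ztop 36 mm. Untilt and hover above it.

>>> step_arm([
  [-0.5,0,10,0.03,0.0,-0.001,1],
  [-0.5,0,20,0.06,0.0,-0.001,1],
  [-0.5,0,30,0.09,0.02,-0.001,1],
  [-0.5,0,39.8,0.092,0.026,-0.001,1],
  [-0.5,0,39.8,0.092,0.026,-0.001,1],
  [-0.5,0,39.8,0.092,0.026,-0.001,1],
  [-0.5,0,39.8,0.092,0.026,-0.001,1],
])

```text
time: 19.98
tcp_pos: [0.5486, -0.0203, 0.198]
tool_rot: [-1.575, -0.003, -1.568]
contact_force: [0.8, 0.6, 0.4]
opening: 0.0923
```

```bash
python3 - <<'E'
from h import *
plan([.545,-.014,.005],Rt(-90))
for n in ('wrist','side','top'):
    p=camera_params(n);im,d=snapshot(n); cv2.imwrite(f'pics/{n}10.png',im); rect(n,im,d,'yellow',p=p,near=(.545,-.014),zr=(.02,.045))
E
```

```text
t 19.98 turn [0.26 0.17 0.16] shift [-0.0068  0.193  -0.0027] | tcp [ 0.5486 -0.0203  0.198 ] rpy [-90.26  -0.16 -89.83] F [0.8 0.6 0.4] op 0.0923 j [-0.04  0.26  1.81 -0.    1.08  1.53]
wrist yellow [311. 173.] 5043 ztop 0.034 ctr mm [547.  -15.5] LxW 149.4 59.7 long dir 0.3
side yellow [322. 209.] 560 ztop 0.036 ctr mm [549.  -13.7] LxW 151.1 65.0 long dir 180.0
top yellow [338. 203.] 597 ztop 0.034 ctr mm [537.9 -13.3] LxW 72.9 60.0 long dir 0.2
```

View pics/wrist10.png

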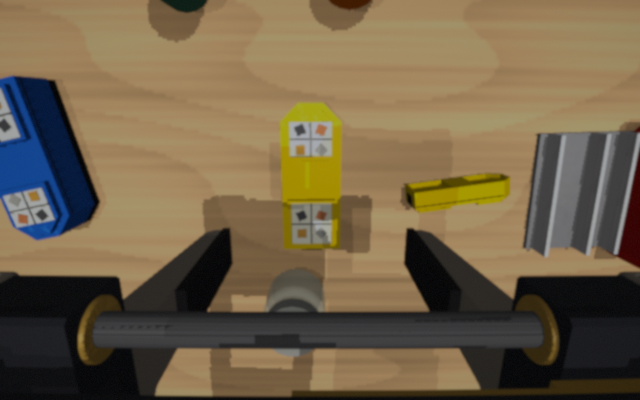

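The wrist view shows yellow flat and right way up at (311,173), with its chamfered end up-image (towards +x). The jar at (297,300) is clear of the fingers. Grip it by the long sides.

>>> step_arm([
  [0.26,0,0.16,-0.0058,0.06,-0.0006,1],
  [0.26,0,0.16,-0.0058,0.12,-0.0006,1],
  [0.26,0,0.16,-0.0058,0.17,-0.0006,1],
  [0.26,0,0.16,-0.0058,0.19,-0.0006,1],
  [0.26,0,0.16,-0.0058,0.193,-0.0006,1],
  [0.26,0,0.16,-0.0058,0.193,-0.0006,0],
  [0.26,0,0.16,-0.0058,0.193,-0.0006,0],
  [0.26,0,0.16,-0.0058,0.193,-0.0006,0],
  [0.26,0,0.16,-0.0058,0.193,-0.0006,0],
  [0.26,0,0.16,-0.0058,0.193,-0.0006,0],
  [0.26,0,0.16,-0.0058,0.193,-0.0006,0],
  [0.26,0,0.16,-0.0058,0.193,-0.0006,0],
])

```text
time: 21.62
tcp_pos: [0.5483, -0.0147, 0.0063]
tool_rot: [-1.569, 0.001, -1.568]
contact_force: [-0.6, 0.9, 7.1]
opening: 0.06
```

```bash
python3 - <<'E'
from h import *
plan([.567,.262,.15],Rt(101.9))
E
```

```text
t 21.62 turn [ 6.0000e-02  1.6829e+02 -2.0000e-01] shift [-0.2768 -0.1434  0.02  ] | tcp [ 0.5483 -0.0147  0.0063] rpy [-8.987e+01  5.000e-02 -8.981e+01] F [-0.6  0.9  7.1] op 0.06 j [-0.03  0.52  1.94  0.    0.68  1.54]
```

```bash
python3 - <<'E'
from h import *
plan([.567,.262,.15],Rt(101.9))
E
```

```text
t 21.62 turn [ 6.0000e-02  1.6829e+02 -2.0000e-01] shift [-0.2768 -0.1434  0.02  ] | tcp [ 0.5483 -0.0147  0.0063] rpy [-8.987e+01  5.000e-02 -8.981e+01] F [-0.6  0.9  7.1] op 0.06 j [-0.03  0.52  1.94  0.    0.68  1.54]
```

>>> step_arm([
  [0,0,0,0,-0.05,0,0],
  [0,0,0,0,-0.1,0,0],
  [0,0,0,0,-0.144,0,0],
  [0,-90,0,-0.04,-0.144,0.005,0],
  [0,-90,0,-0.08,-0.144,0.01,0],
  [0,-90,0,-0.12,-0.144,0.01,0],
  [0,-90,0,-0.15,-0.144,0.01,0],
  [0,-90,0,-0.18,-0.144,0.01,0],
  [0,-90,0,-0.21,-0.144,0.01,0],
  [0,-90,0,-0.24,-0.144,0.02,0],
  [0,-90,0,-0.277,-0.144,0.02,0],
  [0,168.3,0,-0.277,-0.144,0.02,0],
  [0,168.3,0,-0.277,-0.144,0.02,0],
  [0,168.3,0,-0.277,-0.144,0.02,0],
  [0,168.3,0,-0.277,-0.144,0.02,0],
  [0,168.3,0,-0.277,-0.144,0.02,0],
  [0,168.3,0,-0.277,-0.144,0.02,0],
  [0,168.3,0,-0.277,-0.144,0.02,0],
  [0,168.3,0,-0.277,-0.144,0.02,0],
  [0,168.3,0,-0.277,-0.144,0.02,0],
])

```text
time: 24.12
tcp_pos: [0.5667, 0.2619, 0.1504]
tool_rot: [-1.573, -0.001, 1.626]
contact_force: [-0.6, -0.6, -1.7]
opening: 0.0595
```

```bash
python3 - <<'E'
from h import *
plan([.567,.262,.15],Rt(101.9))
a=np.radians(191.9); u=np.array([np.cos(a),np.sin(a)]); v=np.array([-u[1],u[0]]); C=np.array([.565,.263])
def st(n,im,d,p,col,zr):
    W=cloud(n,d,p); q=W[cls(im)[col]]; q=q[~np.isnan(q[:,0])]; q=q[(q[:,2]>zr[0])&(q[:,2]<zr[1])]; q=q[np.hypot(*(q[:,:2]-C).T)<.1]
    s=(q[:,:2]-C)@u*1000; t=(q[:,:2]-C)@v*1000
    f1=lambda x:np.round([np.percentile(x,.5),np.percentile(x,99.5)],1)
    print(n,col,len(q),'along',f1(s),'across',f1(t))
for n in('side','top','wrist'):
    p=camera_params(n); im,d=snapshot(n); cv2.imwrite(f'pics/{n}11.png',im); st(n,im,d,p,'yellow',(.155,.195))
    i4=cv2.imread(f'pics/{n}4.png'); d4=np.load(f'pics/{n}4.npy')
    if n!='wrist': st(n+'4',i4,d4,camera_params(n),'blue',(.042,.07))
E
python3 -c "
import cv2,numpy as np
a=cv2.imread('pics/top11.png')[120:270,130:330];b=cv2.imread('pics/side11.png')[180:330,200:400]
cv2.imwrite('pics/c11.png',np.hstack([cv2.resize(x,(400,300)) for x in(a,b)]))"
```

```text
t 24.12 turn [ 0.1  -8.73  0.02] shift [ 0.      0.0004 -0.0003] | tcp [0.5667 0.2619 0.1504] rpy [-9.010e+01 -3.000e-02  9.317e+01] F [-0.6 -0.6 -1.7] op 0.0595 j [ 0.43  0.42  1.69 -0.    1.03 -1.2 ]
side yellow 650 along [-80.5  70.8] across [-35.4  38.7]
side4 blue 1124 along [-77.   71.2] across [-28.9  32.2]
top yellow 664 along [-75.8  75.2] across [-33.6  40.2]
top4 blue 947 along [-64.9  75.6] across [-28.3  31.4]
wrist yellow 20370 along [-69.8  72.2] across [-32.8  40.4]
```

View pics/c11.png

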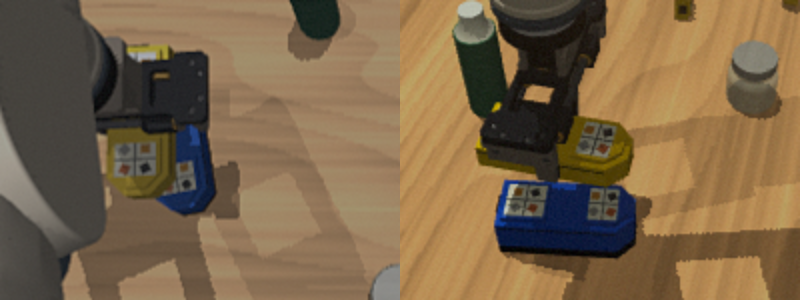

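View pics/wrist11.png

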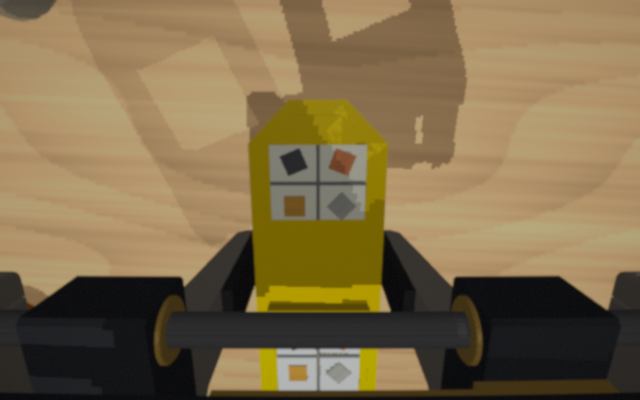

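Yellow is over the stack, right way up, and its chamfered end faces the same way as blue's. It is still 8.7° short in yaw. Finish the turn, lower to 0.10 and measure.

>>> step_arm([
  [0.1,-8.7,0,0,0.02,0,0],
  [0.1,-8.7,0,0,0.045,0,0],
  [0.1,-8.7,0,0,0.05,0,0],
  [0.1,-8.7,0,0,0.05,0,0],
])

```text
time: 24.78
tcp_pos: [0.5669, 0.262, 0.1006]
tool_rot: [-1.571, -0.0, 1.766]
contact_force: [-0.3, 0.3, -0.7]
opening: 0.0598
```

```bash
python3 - <<'E'
from h import *
plan([.567,.262,.0583],Rt(101.9))
a=np.radians(191.9); u=np.array([np.cos(a),np.sin(a)]); v=np.array([-u[1],u[0]]); C=np.array([.565,.263])
def st(n,im,d,p,col,zr):
    W=cloud(n[:5].rstrip('4') if n[:3]!='top' and n[:4]!='side' else n.rstrip('4'),d,p); q=W[cls(im)[col]]; q=q[~np.isnan(q[:,0])]; q=q[(q[:,2]>zr[0])&(q[:,2]<zr[1])]; q=q[np.hypot(*(q[:,:2]-C).T)<.1]
    s=(q[:,:2]-C)@u*1000; t=(q[:,:2]-C)@v*1000
    f1=lambda x:np.round([np.percentile(x,.5),np.percentile(x,99.5)],1)
    k=abs(s)<50
    print(n,col,len(q),'along',f1(s),'across',f1(t),'z',np.percentile(q[:,2],[5,95]).round(3))
for n in('side','top','wrist'):
    p=camera_params(n); im,d=snapshot(n); cv2.imwrite(f'pics/{n}12.png',im); st(n,im,d,p,'yellow',(.11,.145))
    i4=cv2.imread(f'pics/{n}4.png'); d4=np.load(f'pics/{n}4.npy')
    if n!='wrist': st(n+'4',i4,d4,p,'blue',(.045,.07))
E
python3 -c "
import cv2,numpy as np
a=cv2.imread('pics/top12.png')[120:270,130:330];b=cv2.imread('pics/side12.png')[180:330,200:400]
cv2.imwrite('pics/c12.png',np.hstack([cv2.resize(x,(400,300)) for x in(a,b)]))"
```

```text
t 24.77 turn [-0.   -0.7   0.02] shift [-0.0001  0.0423 -0.0001] | tcp [0.5669 0.262  0.1006] rpy [-9.000e+01 -2.000e-02  1.012e+02] F [-0.3  0.3 -0.7] op 0.0598 j [ 0.43  0.48  1.73  0.    0.94 -1.34]
side yellow 527 along [-78.7  70.5] across [-29.2  33.4] z [0.113 0.13 ]
side4 blue 1069 along [-77.  71.] across [-28.8  32.3] z [0.049 0.06 ]
top yellow 593 along [-75.7  74.2] across [-29.   31.2] z [0.117 0.13 ]
top4 blue 933 along [-61.6  75.6] across [-28.3  31.4] z [0.049 0.059]
wrist yellow 20424 along [-70.2  71.9] across [-27.   32.8] z [0.122 0.129]
```

View pics/c12.png

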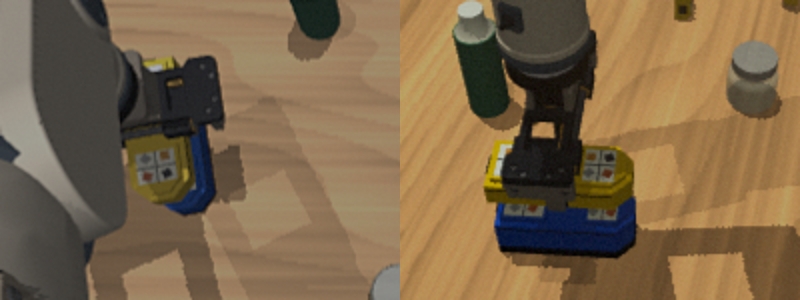

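Offsets against blue agree across the cameras: yellow is about 1 mm short of the chamfered end, 0 across, with a 0.7° yaw left. Correct and lower.

>>> step_arm([
  [0,-0.7,0,0,0.015,0.001,0],
  [0,-0.7,0,0,0.03,0.001,0],
  [0,-0.7,0,0,0.033,0.001,0],
  [0,-0.7,0,0,0.035,0.001,0],
  [0,-0.7,0,0,0.038,0.001,0],
  [0,-0.7,0,0,0.041,0.001,0],
  [0,-0.7,0,0,0.0423,0.001,0],
  [0,-0.7,0,0,0.0423,0.001,0],
])

```text
time: 25.92
tcp_pos: [0.5666, 0.2622, 0.0592]
tool_rot: [-1.573, -0.001, 1.78]
contact_force: [0.0, 0.2, -1.7]
opening: 0.0596
```

```bash
python3 - <<'E'
from h import *
plan([.566,.262,.0583],Rt(101.9))
n='side'; im,d=snapshot(n); cv2.imwrite(f'pics/{n}13.png',cv2.resize(im[200:320,220:380],None,fx=4,fy=4))
E
```

```text
t 25.93 turn [0.1  0.07 0.05] shift [-0.      0.0009  0.0006] | tcp [0.5666 0.2622 0.0592] rpy [-9.0100e+01 -5.0000e-02  1.0197e+02] F [ 0.   0.2 -1.7] op 0.0596 j [ 0.43  0.53  1.75  0.    0.86 -1.35]
```

View pics/side13.png

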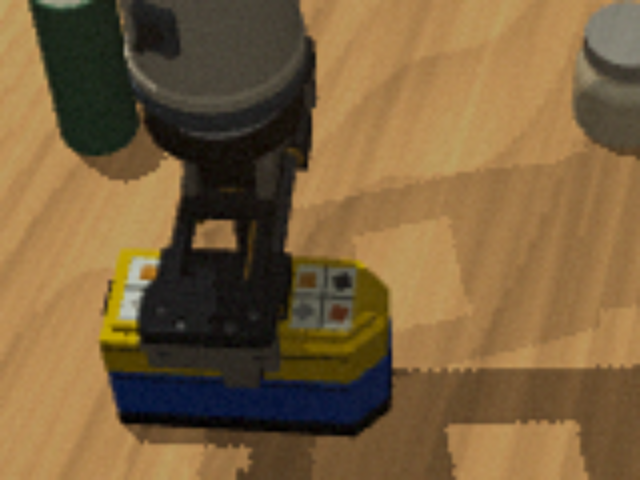

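Yellow is flush on blue (TCP z 59.2 mm against 58.3 expected, misfit would be about 64). Release and rise.

>>> step_arm([
  [0,0,0,0,0,0,1],
  [0,0,0,0,0,0,1],
  [0,0,0,0,0,0,1],
  [0,0,0,0,0,0,1],
  [0,0,0,0,-0.04,0,1],
  [0,0,0,0,-0.09,0,1],
  [0,0,0,0,-0.14,0,1],
  [0,0,0,0,-0.16,0,1],
  [0,0,0,0,-0.16,0,1],
])

```text
time: 27.1
tcp_pos: [0.5673, 0.2624, 0.221]
tool_rot: [-1.576, -0.002, 1.78]
contact_force: [0.3, 0.3, -0.3]
opening: 0.0914
```

```bash
python3 - <<'E'
from h import *
plan([.566,.262,.0583],Rt(101.9))
for n in('side','top','wrist'):
    p=camera_params(n); im,d=snapshot(n); cv2.imwrite(f'pics/{n}14.png',im)
    rect(n,im,d,'yellow',p=p,near=(.565,.262)); rect(n,im,d,'red',p=p)
    W=cloud(n,d,p); q=W[cls(im)['yellow']]; q=q[np.hypot(q[:,0]-.565,q[:,1]-.262)<.07]; 
    z=q[(q[:,2]>.07),2]; print(np.histogram(z,bins=np.arange(.07,.1,.002)))
E
python3 -c "
import cv2,numpy as np
b=cv2.imread('pics/side14.png')[180:330,200:400];a=cv2.imread('pics/wrist14.png')
cv2.imwrite('pics/c14.png',np.hstack([cv2.resize(a,(400,300)),cv2.resize(b,(400,300))]))"
```

```text
t 27.1 turn [0.3  0.07 0.09] shift [-0.0004  0.1627  0.0022] | tcp [0.5673 0.2624 0.221 ] rpy [-9.0300e+01 -9.0000e-02  1.0197e+02] F [ 0.3  0.3 -0.3] op 0.0914 j [ 0.43  0.34  1.63  0.    1.16 -1.35]
side yellow [281. 281.] 1367 ztop 0.088 ctr mm [568.8 262.6] LxW 150.1 61.2 long dir 11.6
side red [354. 126.] 353 ztop 0.069 ctr mm [ 531.7 -364.8] LxW 137.1 33.5 long dir 3.0
(array([ 25,  21,  25,  33, 149, 362, 122,  65, 142,  36,   3,   0,   0,
         0]), array([0.07 , 0.072, 0.074, 0.076, 0.078, 0.08 , 0.082, 0.084, 0.086,
       0.088, 0.09 , 0.092, 0.094, 0.096, 0.098]))
top yellow [215. 196.] 981 ztop 0.087 ctr mm [552.8 259.1] LxW 125.5 59.5 long dir 12.6
top red [497. 210.] 1502 ztop 0.068 ctr mm [ 528.7 -365.7] LxW 139.1 34.8 long dir 2.1
(array([  8,   8,   5,  53, 249, 294,  84,  85,  77,   9,   2,   0,   0,
         0]), array([0.07 , 0.072, 0.074, 0.076, 0.078, 0.08 , 0.082, 0.084, 0.086,
       0.088, 0.09 , 0.092, 0.094, 0.096, 0.098]))
wrist yellow [318. 180.] 6063 ztop 0.086 ctr mm [567.9 260.5] LxW 150.2 60.0 long dir 12.1
(array([   0,    0,    0,   21, 2309, 1695,   29,  864,  582,    1,    0,
          0,    0,    0]), array([0.07 , 0.072, 0.074, 0.076, 0.078, 0.08 , 0.082, 0.084, 0.086,
       0.088, 0.09 , 0.092, 0.094, 0.096, 0.098]))
```

View pics/c14.png

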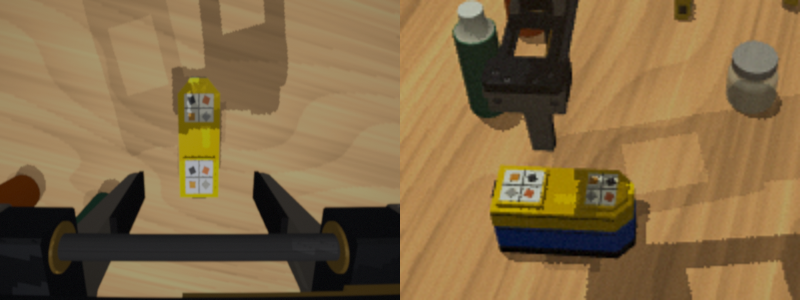

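The stack is home: yellow's shoulder is at 80 mm and its top at 86 mm, exactly nominal. The fingers are clear and red is unmoved. Handing in.

```bash
python3 - <<'E'
from rig import ctrl
print(ctrl.job_done())
E
```

```text
the job is handed in; nothing more can be done
None
```

The blue case is home on the foot plate, the yellow case is stacked on it right way up, and both are released. I handed the job in at about 27 s; it reports no verdict.

**What I did:**
- Set the blue case on the foot.
- Took the large yellow case from the rack by its mid-length grip and toppled it flat on free bench with a 40° sideways tilt.
- Regripped it by its long sides, turned it to match the chamfers and stacked it on the blue one.

**Last checks:**
- **Height:** yellow's shoulder is at 80 mm and its top at about 86 mm, the values for both cases fully home.
- **Alignment:** the chamfered ends line up. Yellow's outline in the side and wrist cameras agrees with blue's to about 1 mm in position and about 1° in direction.
- **Clearance:** the gripper is open and 0.16 m above the release height.
- **Bystanders:** red measured within about 1 mm of its start. The can and jar stand upright in the last side picture, and only part of the bottle showed. I did not measure those three.

**What failed or disagreed:**
- The first tilt, away from the robot, stalled at 34° on a joint-4 limit, so I redid it sideways.
- The cameras disagree by up to about 3 mm in absolute position, so I aligned each case by comparing positions within one camera.
- The top camera's final yellow outline came out short (125 mm), because the arm hid part of it. I did not use it.

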